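Thread the alignment rod through both pin clamps of a fixation-frame jig and hold it there

TASK

Take the steel alignment rod by its orange handle off its white rest and thread it tip first through the pin clamps on the jig: in through the flared brass bush of the blue block, on through the bush of the grey block behind it. Finish while still gripping the handle, holding the rod still and without forcing it sideways, with its tip standing at least 1 cm out of the back of the grey block and the handle still clear of the blue block, so that the clamps can be tightened on it. Do not push the cup, the spool or the loose hexagonal frame about.

Things in the scene. Friction and masses are not known exactly. Their poses are not given: they have to be found in the camera images.
- rod: loose rod, about 90 g: orange handle 50 long x 16 wide x 20 mm high with black stripes, and a 10 mm round steel shaft 170 mm long, tip chamfered. Origin at the handle's centre; +x along the shaft to the tip, z up. Centre of mass about 78 mm from the origin towards the tip. Starts level on its rest, axis 50 mm above the surface; grip the overhanging handle from above across its 16 mm width
- rod_tip (a point): the tip of the rod, on its axis, 195 mm from the origin of the rod along its +x; same axes as the rod
- rest: fixed white rod rest: base 112 x 60 x 8 mm with two V forks 90 mm apart that carry the shaft, fork tops 54 mm high. Origin at the centre of its underside; +x points as the tip of the rod lies; the handle lies beyond its -x end, handle centre at x = -88 mm. The rod lifts straight up out of the forks
- jig: fixed jig: aluminium base 170 x 80 mm with a rail and two upright clamp blocks, each 50 mm wide, 16 mm thick, 100 mm high, a black screw on top to 113 mm. Origin at the centre of its underside; +x is the direction in which the rod goes in (blue block first, then grey), z up. Both bores are 14 mm wide, level, on one line along x, 78 mm above the work surface
- near_mouth (a point): centre of the wide mouth (22 mm across) of the flared brass bush on the entry side of the blue block. The flare narrows to the 14 mm bore within 10 mm, and the bore runs on 16 mm through the block, to 26 mm past this point. Axes as the jig
- far_mouth (a point): centre of the wide mouth (22 mm across) of the same kind of flared bush on the grey block, 66 to 96 mm past near_mouth: the grey block is set anywhere along a stiff slide (it stays put below some 20 N). Axes as the jig
- far_exit (a point): centre of the bore at the back face of the grey block, 26 mm past far_mouth. Axes as the jig
- specimen_cup: bystander: white cup with yellow lid, 64 mm wide and 64 mm high; origin under its centre
- hex_frame_0: bystander: loose black hexagonal frame 90 x 139 x 26 mm lying flat; origin under its centre
- solder_spool: bystander: upright wire spool 44 mm wide, 36 mm high; origin under its centre

How it is judged:
By the outcome, as a careful person would: the job done as asked, in the order asked, and still so for the second after the job is handed in, while the arm keeps its last pose, push and grip.
It also fails if it takes over 48 s, if anything falls off the work surface, if the arm or the gripper's body presses on something with over 40 N, if the wrist force passes 120 N, or if a joint passes its speed limit or range.

ROBOT

A 6-joint arm with a two-finger parallel gripper is mounted at the origin on a cart in front of the work surface, level with it; the furniture and walls round the work are solid. World frame = base frame: x ahead of the robot, y to its left, z up, the work surface at z = 0. Lengths are in m, angles in rad, forces in N, time in s.
With the tool pointing down it reaches from about 0.35 to 0.975 m from the base axis. Payload 4.9 kg.
Tool frame: the origin (TCP) lies on the centre line of the jaws, within the pads' length; the fingertips stand manip.tip_reach ahead of it and the grasp point (between the pads) is the TCP (manip.tip_reach is the distance from the TCP to the fingertips, in m); z points along the fingers, y is the line along which they close (so a half turn about z gives the same grasp; the last joint's range is limited). The gripper opens to 85 mm and grips with 20 to 120 N. Pads are 22 mm wide; open, the fingers measure 114 mm over their backs; the gripper's body (76 mm by 85 mm) begins 54 mm behind the grasp point. The pads swing forward as they close: fully open they stand 13 mm farther back than shut.
Start: joints at [-1.345, 0.053, 1.613, -0, 1.476, -0.119], TCP at [0.211, -0.588, 0.25] pointing down, gripper open.
Joint ranges: [-3.01, 3.01], [-1.01, 2.22], [0.06, 2.58], [-1.02, 4.17], [0.09, 2.62], [-3.14, 3.14]. Speed limits (rad/s): [2.57, 2.57, 3.14, 3.14, 3.14, 3.14].

INTERFACE

Orientations are given as a unit quaternion [w, x, y, z].
In Python, from plant import manip gives the robot as it stands. The module is installed in compiled form; this text tells all that it offers.
- The arm moves only by the tool move_arm, never from a script. Its argument "rows" is a list of rows, each a list of 7 numbers: the shift along the tool's x, y, z in cm, then the turn, a rotation vector about the tool's x, y, z in degrees, then the opening, from -1 (shut) to 1 (fully open). In form: [[tx, ty, tz, ax, ay, az, jaw], ...]. A call has 1 to 20 rows; each row shifts and turns the commanded pose from where the row before left it, along the tool's axes as they then stand; what a row does not reach is not made up. A row lasts 1/12 s, in which the tool goes at most 41.7 mm and 7.16 degrees, less where a joint would pass 70% of its speed; a pose out of reach is approached as far as the arm can. A call is refused whole if a number of a shift passes 4.17 or a number of a turn 7.16, either way. A call with a gripper value outside its range is refused whole. The fingers move at their own pace and stop on an object; the grip force is fixed at half the most. Time passes only in rows, so rows that do not move let the fingers close. It gives the time, the measured TCP pose, the force, the opening and the grip force at its end, in the units of the state.
- manip.state(): the state, without advancing time (a new reading comes with each control period).
- manip.grab_frame(name): name is "scene" or "top"; returns a dict with "img" (480x640x3 uint8, blue, green, red), "mtx" (3x3 intrinsics, pixels), "R" (3x3) and "t" (3): a world point X has camera coordinates R X + t. Camera axes: x right, y down, z forward; pixel columns grow to the right and rows downward; lengths in m; the calibration is good to about 2 mm. A picture is of the moment at which its call begins. There is no depth.
- manip.job_done(): hands the job in; it is judged then, once.
The state is a dict: "time": time; "joint_pos": joint angles; "joint_vel": joint speeds; "joint_efforts": joint torques, N m; "tool_pos": TCP position; "tool_rot": TCP orientation; "contact_force": force on the tool from outside, world axes, zero at the start; "ft_torque": the same for the moment, N m; "gripper_width": opening from 0.0 (shut) to 1.0 (fully open); "grasp_force": force on a finger pad.
Only numpy, scipy, OpenCV 4.12 (cv2) and the standard library are available. Lean on these libraries where they do the work, as an engineer would, in place of code of your own. Each camera call takes 0.05 s, during which the arm holds its last target. There are 200 camera calls.

## Working session

There is one attempt and no reset: what is moved stays moved. The work goes in short steps, Python scripts to look and compute and a tool call to move; the robot and the scene stay as the last step left them, time stands still between calls to the robot, and variables do not carry over. Pictures are saved under pics/ and viewed, at most 10 in all, crops included, and the job is handed in when it is done.

Besides the shell and the picture viewer there is one more tool, called after "Request:" as name([rows], argument=value, ...), one row to a line, values as JSON. move_arm: Moves the arm, as the interface text tells. Its arguments: {"type":"object","properties":{"rows":{"type":"array","items":{"type":"array","items":{"type":"number"}}}},"required":["rows"]}

```bash
mkdir -p pics
python3 - <<'E'
from plant import manip
import cv2,pickle
s=manip.state()
for k in ("time","tool_pos","tool_rot","contact_force","gripper_width"):print(k,s[k])
print(manip.tip_reach)
d={}
for n in("scene","top"):
    f=manip.grab_frame(n);d[n]=f;cv2.imwrite(f"pics/{n}0.png",f["img"]);print(n,f["mtx"].tolist(),f["R"].tolist(),f["t"].tolist())
pickle.dump(d,open("f0.pkl","wb"))
E
```

```text
time 0.0
tool_pos [ 0.21112382 -0.58763596  0.24904882]
tool_rot [-1.03435129e-03  9.85174243e-01  1.71553604e-01 -4.77676439e-05]
contact_force [0.26137838 0.33982843 0.72557397]
gripper_width 0.9950030162829605
0.019
scene [[479.9095550170138, 0.0, 323.3540188742431], [0.0, 479.9095550170138, 240.85459216210515], [0.0, 0.0, 1.0]] [[0.8741948688273626, -0.4854937163686849, 0.008898465172901682], [-0.33881682192553964, -0.6230062228705127, -0.7050293663705748], [0.3478311264050238, 0.6133181047638654, -0.7091222813257758]] [-0.6339068741534797, 0.16341478732896478, 0.8172938867538885]
top [[497.7121851523189, 0.0, 329.37978660961863], [0.0, 497.7121851523189, 235.63383274111126], [0.0, 0.0, 1.0]] [[-0.01104413389597527, -0.999473367374096, 0.030512538674671415], [-0.9825976436976751, 0.005189278830408449, -0.18567429004845132], [0.18541816983851372, -0.03203216032530158, -0.9821374868105941]] [-0.1709381644581257, 0.6213071103737852, 0.7933095329012675]
```

View pics/scene0.png

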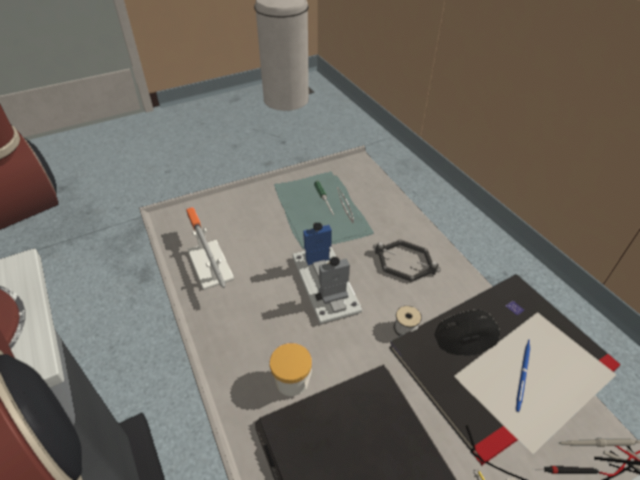

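View pics/top0.png

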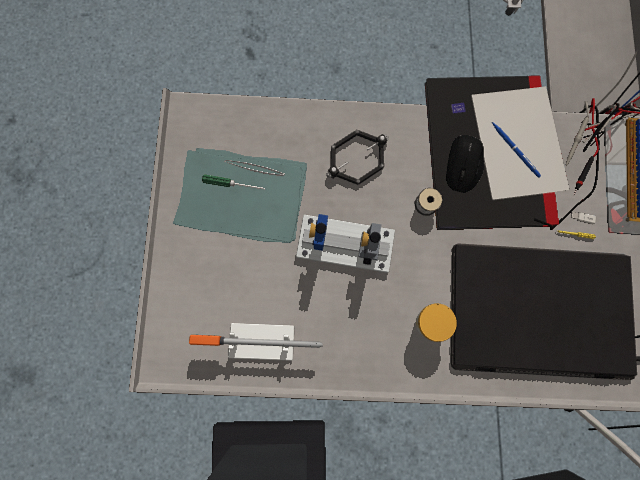

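The scene shows the rod and rest at left, the jig in the centre and the bystanders clear of it. In the top view the handle is near (205,340), the tip near (321,345), and the jig spans (296–395, 213–273), so both axes run roughly along −y. Next I'll enlarge both views.

Run:
```python
import pickle,cv2
d=pickle.load(open("f0.pkl","rb"))
t=d["top"]["img"]
a=cv2.resize(t[205:280,290:400],None,fx=7,fy=7,interpolation=cv2.INTER_CUBIC)
cv2.imwrite("pics/tj.png",a)
b=cv2.resize(t[315:370,180:330],None,fx=5,fy=5,interpolation=cv2.INTER_CUBIC)
cv2.imwrite("pics/tr.png",b)
s=d["scene"]["img"]
cv2.imwrite("pics/sj.png",cv2.resize(s[215:325,285:365],None,fx=5,fy=5,interpolation=cv2.INTER_CUBIC))
```

```text
(no output)
```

View pics/tj.png

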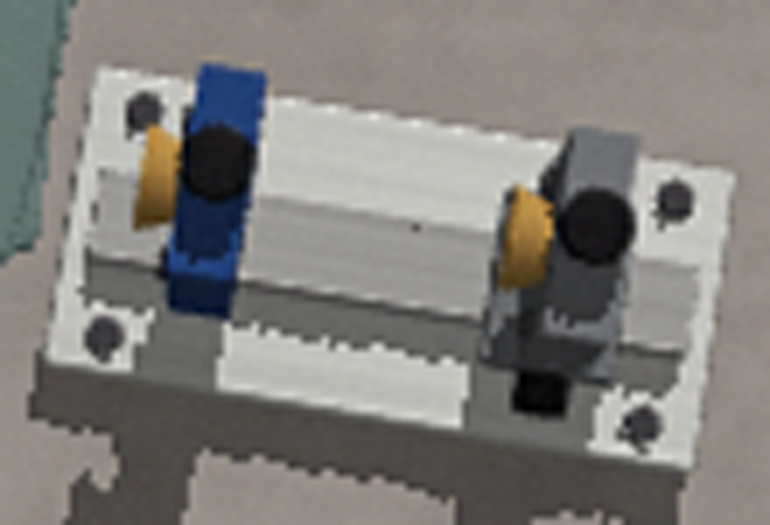

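View pics/tr.png

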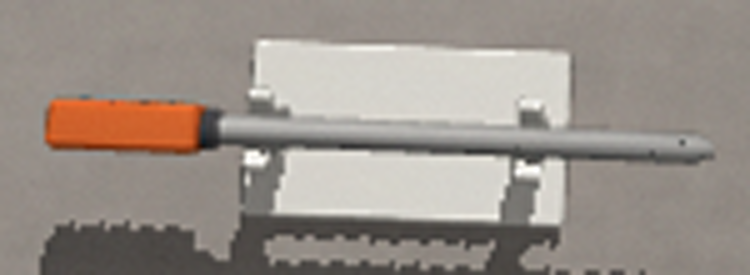

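View pics/sj.png

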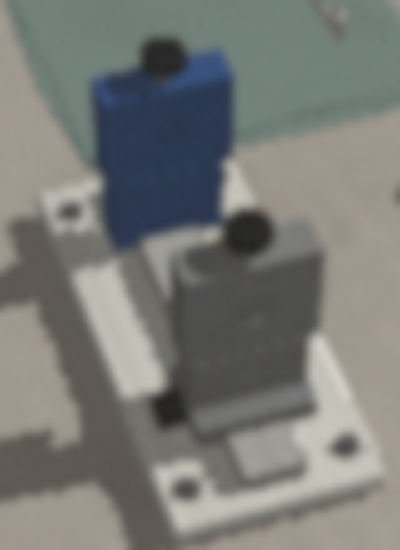

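Crops give the jig corners, screw tops (218,160) and (596,226), and mouths (143,177) and (510,237) in the 7× crop. In the 5× crop the tip is at (713,149) and the handle spans (48–203, 103–148). I'll fit poses to both cameras.

```bash
cat > h.py <<'E'
import numpy as np,pickle,cv2
from scipy.optimize import least_squares
def proj(f,X):
    c=np.atleast_2d(X)@np.array(f["R"]).T+f["t"]; p=c@np.array(f["mtx"]).T
    return p[:,:2]/p[:,2:]
def full(p,k,x0,y0): return (np.array(p,float)+.5)/k-.5+[x0,y0]
def place(x,y,yaw,L):
    L=np.atleast_2d(L);c,s=np.cos(yaw),np.sin(yaw)
    return np.c_[x+c*L[:,0]-s*L[:,1],y+s*L[:,0]+c*L[:,1],L[:,2]]
E
python3 - <<'E'
from h import *
d=pickle.load(open("f0.pkl","rb"));T,S=d["top"],d["scene"]
# jig: params x,y,yaw,h,xb,xg (block centres)
pt=full([(97,66),(735,172),(690,466),(47,360),(218,160),(596,226),(143,177),(509,237),(200,64),(267,72),(572,128),(640,138)],7,290,205)
ps=full([(42,190),(380,475),(185,535),(162,55),(248,230),(95,82),(232,65),(175,265),(322,235)],5,285,215)
def J(p):
    x,y,w,h,b,g=p; H=.1
    top=[(-.085,.04,h),(.085,.04,h),(.085,-.04,h),(-.085,-.04,h),(b,0,.111),(g,0,.111),(b-.018,0,.078),(g-.018,0,.078),(b-.008,.025,H),(b+.008,.025,H),(g-.008,.025,H),(g+.008,.025,H)]
    sc=[(-.085,-.04,h),(.085,.04,h),(.085,-.04,h),(b,0,.110),(g,0,.110),(b+.008,-.025,H),(b+.008,.025,H),(g+.008,-.025,H),(g+.008,.025,H)]
    return place(x,y,w,top),place(x,y,w,sc)
def r(p,both=True):
    a,b=J(p);return np.r_[(proj(T,a)-pt).ravel(),(proj(S,b)-ps).ravel()*both]
for both in (False,True):
    o=least_squares(r,[.6,-.2,-1.6,.012,-.05,.04],args=(both,),loss="soft_l1");p=o.x
    print("jig",np.round(p,4),"mouth/far",np.round(place(*p[:3],[(p[4]-.018,0,.078),(p[5]-.018,0,.078)]),4).tolist())
    print(np.round(r(p)[:24].reshape(-1,2),1).tolist(),"\n S",np.round(r(p)[24:].reshape(-1,2),1).tolist())
# rod: origin x,y,yaw
pr=full([(713,149),(48,103),(48,147),(225,127)],5,180,315)
q=lambda p:place(*p,[(.195,0,.05),(-.025,.008,.06),(-.025,-.008,.06),(.027,0,.05)])
o=least_squares(lambda p:(proj(T,q(p))-pr).ravel(),[.35,.05,-1.6]);print("rod",np.round(o.x,4),np.round(o.fun,1))
print("scene tip/handle",proj(S,place(*o.x,[(.195,0,.05),(0,0,.05),(-.025,0,.05)])))
E
```

```text
jig [ 0.6157 -0.2068 -1.7455  0.0123 -0.0471  0.0419] mouth/far [[0.627, -0.1427, 0.078], [0.6115, -0.2303, 0.078]]
[[-0.3, -0.2], [0.3, 0.1], [0.6, 1.1], [-0.9, 0.6], [-0.1, 0.1], [0.2, -0.2], [-0.2, -0.2], [-0.3, 0.0], [0.1, -0.3], [0.1, 0.2], [0.2, -0.5], [0.1, -0.3]] 
 S [[-0.6, 1.9], [2.5, 0.9], [-1.3, 0.9], [0.9, 0.9], [0.8, 0.8], [2.4, 5.6], [1.5, 2.8], [2.7, 4.8], [1.4, 3.7]]
jig [ 0.6152 -0.2065 -1.7505  0.0155 -0.048   0.0409] mouth/far [[0.627, -0.1415, 0.078], [0.6111, -0.229, 0.078]]
[[-0.4, -0.5], [0.5, 0.3], [0.5, 1.4], [-1.2, 0.4], [-0.8, 0.1], [-0.6, 0.1], [-0.8, -0.2], [-1.1, 0.3], [-0.5, -0.2], [-0.5, 0.3], [-0.5, -0.2], [-0.6, 0.0]] 
 S [[-0.7, 0.7], [2.1, -0.1], [-1.9, -0.2], [0.6, 0.6], [0.1, 0.4], [2.1, 5.2], [1.1, 2.5], [2.0, 4.4], [0.8, 3.3]]
rod [ 0.447   0.0301 -1.6195] [ 1.4 -0.1  0.8 -0.8 -0.1  0.4 -2.1  0.5]
scene tip/handle [[224.78742855 288.38075718]
 [194.13338718 219.73611539]
 [190.76361021 212.19005872]]
```

```bash
cat >> h.py <<'E'
from scipy.spatial.transform import Rotation as Ro
def tool(s,target=None):
    w,x,y,z=s["tool_rot"];R=Ro.from_quat([x,y,z,w]);m=R.as_matrix()
    print("t",round(s["time"],2),"pos",np.round(s["tool_pos"],4),"xaxis yaw",np.round(np.degrees(np.arctan2(m[1,0],m[0,0])),2),"zaxis",np.round(m[:,2],4),"F",np.round(s["contact_force"],1),"w",round(s["gripper_width"],3),"g",np.round(s["grasp_force"],1))
    if target is not None: print("tool shift cm",np.round(m.T@(np.array(target)-s["tool_pos"])*100,2))
    return m
E
python3 - <<'E'
from h import *
from plant import manip
d=pickle.load(open("f0.pkl","rb"));T=d["top"]
pr=full([(713,149),(47,102),(47,148),(200,106),(200,150),(690,147),(400,134)],5,180,315)
q=lambda p:place(*p,[(.195,0,.05),(-.025,.008,.06),(-.025,-.008,.06),(.025,.008,.06),(.025,-.008,.06),(.187,0,.05),(.0905,0,.05)])
o=least_squares(lambda p:(proj(T,q(p))-pr).ravel(),[.35,.05,-1.6],loss="soft_l1",f_scale=.5);print("rod",np.round(o.x,4),np.degrees(o.x[2]),np.round(o.fun,1))
print(place(*o.x,[(.004,0,.05)]));tool(manip.state())
E
```

```text
rod [ 0.4471  0.0317 -1.6194] -92.78288122554399 [ 0.4 -0.2  0.1 -0.7 -0.8  0.1  0.  -0.3 -0.7  0.8  0.2 -0.   0.3  0.4]
[[0.44694129 0.02770768 0.05      ]]
t 0.1 pos [ 0.2111 -0.5877  0.2492] xaxis yaw 19.75 zaxis [-4.0e-04  1.8e-03 -1.0e+00] F [0.3 0.  1.1] w 0.996 g 0.0
```

Request:
move_arm([
  [0, 0, 0, 0, 0, -6.73, 1],
  [0, 0, 0, 0, 0, -6.73, 1],
  [0, 0, 0, 0, 0, -6.73, 1],
  [0, 0, 0, 0, 0, -6.73, 1],
  [0, 0, 0, 0, 0, -6.73, 1],
  [0, 0, 0, 0, 0, -6.73, 1],
  [0, 0, 0, 0, 0, -6.73, 1],
  [0, 0, 0, 0, 0, -6.73, 1],
  [0, 0, 0, 0, 0, -6.73, 1],
  [0, 0, 0, 0, 0, -6.73, 1],
])

```text
time: 0.93
tool_pos: [0.2112, -0.5879, 0.2496]
tool_rot: [-0.001, 0.723, 0.691, 0.0]
contact_force: [-0.6, 0.4, -0.8]
gripper_width: 0.996
grasp_force: 0.0
```

Run:
```python
from h import *
from plant import manip
tool(manip.state(),[.447,.024,.13]);print(manip.state()["joint_pos"])
```

```text
t 0.93 pos [ 0.2112 -0.5879  0.2496] xaxis yaw 87.39 zaxis [-3.0e-04  1.2e-03 -1.0e+00] F [-0.6  0.4 -0.8] w 0.996 g 0.0
tool shift cm [62.18 20.77 12.02]
[-1.34500073e+00  5.30877358e-02  1.61375247e+00  2.64823380e-05
  1.47599584e+00 -1.29939893e+00]
```

Request:
move_arm([
  [3.28, 1.09, 0.63, 0, 0, 0, 1],
  [3.28, 1.09, 0.63, 0, 0, 0, 1],
  [3.28, 1.09, 0.63, 0, 0, 0, 1],
  [3.28, 1.09, 0.63, 0, 0, 0, 1],
  [3.28, 1.09, 0.63, 0, 0, 0, 1],
  [3.28, 1.09, 0.63, 0, 0, 0, 1],
  [3.28, 1.09, 0.63, 0, 0, 0, 1],
  [3.28, 1.09, 0.63, 0, 0, 0, 1],
  [3.28, 1.09, 0.63, 0, 0, 0, 1],
  [3.28, 1.09, 0.63, 0, 0, 0, 1],
  [3.28, 1.09, 0.63, 0, 0, 0, 1],
  [3.28, 1.09, 0.63, 0, 0, 0, 1],
  [3.28, 1.09, 0.63, 0, 0, 0, 1],
  [3.28, 1.09, 0.63, 0, 0, 0, 1],
  [3.28, 1.09, 0.63, 0, 0, 0, 1],
  [3.28, 1.09, 0.63, 0, 0, 0, 1],
  [3.28, 1.09, 0.63, 0, 0, 0, 1],
  [3.28, 1.09, 0.63, 0, 0, 0, 1],
  [3.28, 1.09, 0.63, 0, 0, 0, 1],
  [0, 0, 0, 0, 0, 0, 1],
])

```text
time: 2.6
tool_pos: [0.45, 0.0281, 0.129]
tool_rot: [-0.002, 0.723, 0.691, 0.0]
contact_force: [-0.3, 0.3, 0.6]
gripper_width: 1.004
grasp_force: 0.0
```

Run:
```python
from h import *
from plant import manip
tool(manip.state(),[.447,.0277,.05])
cv2.imwrite("pics/x.png",manip.grab_frame("scene")["img"])
```

```text
t 2.6 pos [0.45   0.0281 0.129 ] xaxis yaw 87.39 zaxis [-0.0022  0.0024 -1.    ] F [-0.3  0.3  0.6] w 1.004 g 0.0
tool shift cm [-0.07 -0.28  7.9 ]
```

Request:
move_arm([
  [-0.07, -0.28, 0.7, 0, 0, 0, 1],
  [0, 0, 1.2, 0, 0, 0, 1],
  [0, 0, 1.2, 0, 0, 0, 1],
  [0, 0, 1.2, 0, 0, 0, 1],
  [0, 0, 1.2, 0, 0, 0, 1],
  [0, 0, 1.2, 0, 0, 0, 1],
  [0, 0, 1.2, 0, 0, 0, 1],
  [0, 0, 0, 0, 0, 0, 1],
  [0, 0, 0, 0, 0, 0, 1],
])

```text
time: 3.4
tool_pos: [0.446, 0.022, 0.0503]
tool_rot: [-0.001, 0.726, 0.688, -0.001]
contact_force: [-0.1, -0.2, -0.6]
gripper_width: 1.003
grasp_force: 0.0
```

Run:
```python
from h import *
from plant import manip
tool(manip.state(),[.447,.0277,.05])
```

```text
t 3.4 pos [0.446  0.022  0.0503] xaxis yaw 86.93 zaxis [-2.6e-03  2.0e-04 -1.0e+00] F [-0.1 -0.2 -0.6] w 1.003 g 0.0
tool shift cm [0.57 0.07 0.03]
```

Request:
move_arm([
  [0.55, 0.07, 0, 0, 0, 0, 1],
  [0, 0, 0, 0, 0, 0, 1],
  [0, 0, 0, 0, 0, 0, 1],
  [0, 0, 0, 0, 0, 0, -1],
  [0, 0, 0, 0, 0, 0, -1],
  [0, 0, 0, 0, 0, 0, -1],
  [0, 0, 0, 0, 0, 0, -1],
  [0, 0, 0, 0, 0, 0, -1],
  [0, 0, 0, 0, 0, 0, -1],
  [0, 0, 0, 0, 0, 0, -1],
  [0, 0, 0, 0, 0, 0, -1],
  [0, 0, 0, 0, 0, 0, -1],
  [0, 0, 0, 0, 0, 0, -1],
  [0, 0, 0, 0, 0, 0, -1],
  [0, 0, 0, 0, 0, 0, -1],
])

```text
time: 4.65
tool_pos: [0.4478, 0.0285, 0.0515]
tool_rot: [-0.0, 0.725, 0.689, -0.0]
contact_force: [-5.0, 1.1, 4.5]
gripper_width: 0.177
grasp_force: 60.7
```

Run:
```python
from h import *
from plant import manip
tool(manip.state(),[.447,.0277,.05])
```

```text
t 4.65 pos [0.4478 0.0285 0.0515] xaxis yaw 87.05 zaxis [-1.3e-03  1.0e-04 -1.0e+00] F [-5.   1.1  4.5] w 0.177 g 60.7
tool shift cm [-0.08 -0.07  0.15]
```

Request:
move_arm([
  [0, 0, -0.3, 0, 0, 0, -1],
  [0, 0, -0.6, 0, 0, 0, -1],
  [0, 0, -0.6, 0, 0, 0, -1],
  [0, 0, -0.6, 0, 0, 0, -1],
  [0, 0, -0.6, 0, 0, 0, -1],
  [0, 0, -0.6, 0, 0, 0, -1],
  [0, 0, -0.6, 0, 0, 0, -1],
  [0, 0, -0.6, 0, 0, 0, -1],
  [0, 0, -0.6, 0, 0, 0, -1],
  [0, 0, -0.6, 0, 0, 0, -1],
  [0, 0, 0, 0, 0, 1.75, -1],
  [0, 0, 0, 0, 0, 1.75, -1],
  [0, 0, 0, 0, 0, 1.75, -1],
  [0, 0, 0, 0, 0, 1.75, -1],
  [0, 0, 0, 0, 0, 0, -1],
  [0, 0, 0, 0, 0, 0, -1],
])

```text
time: 5.98
tool_pos: [0.4483, 0.0284, 0.1088]
tool_rot: [0.0, 0.765, 0.643, 0.0]
contact_force: [-0.7, -0.6, -1.6]
gripper_width: 0.172
grasp_force: 59.8
```

Run:
```python
from h import *
from plant import manip
tool(manip.state(),[.6657,.0759,.10])
```

```text
t 5.98 pos [0.4483 0.0284 0.1088] xaxis yaw 80.1 zaxis [ 1.e-04  0.e+00 -1.e+00] F [-0.7 -0.6 -1.6] w 0.172 g 59.8
tool shift cm [ 8.41 20.6   0.89]
```

Request:
move_arm([
  [0.24, 0.6, 0.02, 0, 0, 0, -1],
  [0.56, 1.375, 0.06, 0, 0, 0, -1],
  [0.56, 1.375, 0.06, 0, 0, 0, -1],
  [0.56, 1.375, 0.06, 0, 0, 0, -1],
  [0.56, 1.375, 0.06, 0, 0, 0, -1],
  [0.56, 1.375, 0.06, 0, 0, 0, -1],
  [0.56, 1.375, 0.06, 0, 0, 0, -1],
  [0.56, 1.375, 0.06, 0, 0, 0, -1],
  [0.56, 1.375, 0.06, 0, 0, 0, -1],
  [0.56, 1.375, 0.06, 0, 0, 0, -1],
  [0.56, 1.375, 0.06, 0, 0, 0, -1],
  [0.56, 1.375, 0.06, 0, 0, 0, -1],
  [0.56, 1.375, 0.06, 0, 0, 0, -1],
  [0.56, 1.375, 0.06, 0, 0, 0, -1],
  [0.56, 1.375, 0.06, 0, 0, 0, -1],
  [0.33, 0.75, 0.03, 0, 0, 0, -1],
  [0, 0, 0, 0, 0, 0, -1],
  [0, 0, 0, 0, 0, 0, -1],
  [0, 0, 0, 0, 0, 0, -1],
  [0, 0, 0, 0, 0, 0, -1],
])

```text
time: 7.65
tool_pos: [0.665, 0.0756, 0.0995]
tool_rot: [-0.0, 0.766, 0.643, -0.0]
contact_force: [0.3, -0.3, -1.3]
gripper_width: 0.179
grasp_force: 59.8
```

Run:
```python
from h import *
from plant import manip
tool(manip.state(),[.6657,.0759,.078])
d={}
for n in("scene","top"): d[n]=manip.grab_frame(n)
pickle.dump(d,open("f1.pkl","wb"))
cv2.imwrite("pics/t1.png",cv2.resize(d["top"]["img"][180:270,170:330],None,fx=5,fy=5,interpolation=cv2.INTER_CUBIC))
cv2.imwrite("pics/s1.png",cv2.resize(d["scene"]["img"][110:290,230:370],None,fx=4,fy=3.3,interpolation=cv2.INTER_CUBIC))
cv2.imwrite("pics/s1.png",cv2.resize(d["scene"]["img"][130:280,230:370],None,fx=4,fy=4,interpolation=cv2.INTER_CUBIC))
```

```text
t 7.65 pos [0.665  0.0756 0.0995] xaxis yaw 80.05 zaxis [-7.e-04 -0.e+00 -1.e+00] F [ 0.3 -0.3 -1.3] w 0.179 g 59.8
tool shift cm [0.04 0.07 2.15]
```

View pics/t1.png

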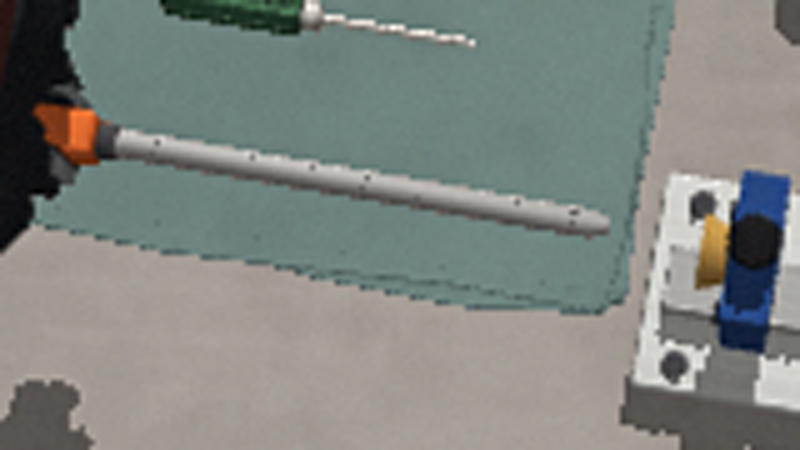

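View pics/s1.png

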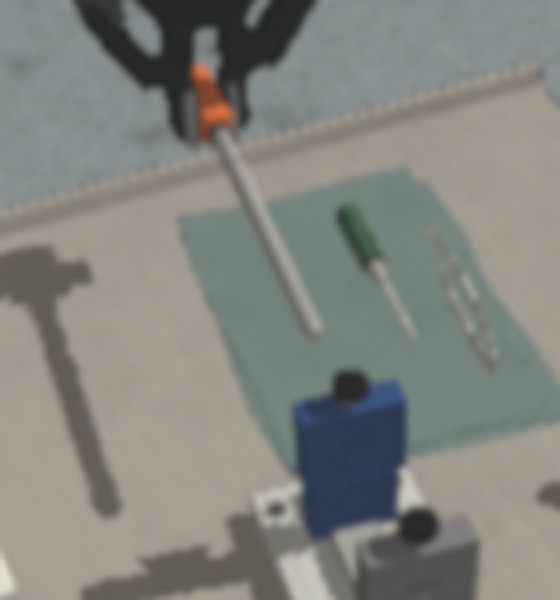

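Top shows the tip at (607,225) and the shaft's start at (118,141); scene shows the tip at (317,330) and the shaft's start at (218,132). The rod is clear of everything. I'll triangulate the tip and shaft tilt, then refit the jig with both cameras using the back-top edges.

Run:
```python
from h import *
d=pickle.load(open("f1.pkl","rb"));T,S=d["top"],d["scene"]
t=full([(608,226),(118,141)],5,170,180);s=full([(317,331),(218,132)],4,230,130)
P=lambda f:np.array(f["mtx"])@np.c_[f["R"],f["t"]]
X=cv2.triangulatePoints(P(T),P(S),t.T,s.T);X=(X[:3]/X[3]).T;print(X);v=X[0]-X[1];print("len",np.linalg.norm(v),"yaw",np.degrees(np.arctan2(v[1],v[0])),"pitch",np.degrees(np.arcsin(v[2]/np.linalg.norm(v))))
# expected level rod, grip offset 4mm ahead of origin: tip 0.191 from TCP
tcp=np.array([.665,.0756,.098]);u=np.array([np.cos(np.radians(-99.95)),np.sin(np.radians(-99.95)),0])
for pit in(0,-1,-2,-4):
    e=u*np.cos(np.radians(pit))+[0,0,np.sin(np.radians(pit))]
    print(pit,[np.round(proj(f,[tcp+.192*e,tcp+.022*e]),1).tolist() for f in(T,S)])
print("obs",np.round(t,1).tolist(),np.round(s,1).tolist())
# jig points triangulated: screw tops
t=full([(218,160),(596,226)],7,290,205);s=full([(162,52),(248,227)],5,285,215)
X=cv2.triangulatePoints(P(T),P(S),t.T,s.T);X=(X[:3]/X[3]).T;print("screws",X)
```

```text
[[ 0.63040224 -0.11257286  0.1034684 ]
 [ 0.65773796  0.04690364  0.10578813]]
len 0.16181896750567246 yaw -99.72649213560379 pitch -0.821382462123736
0 [[[292.0, 224.5], [189.9, 207.5]], [[309.7, 214.6], [284.8, 163.3]]]
-1 [[[292.0, 224.9], [190.0, 207.5]], [[309.7, 216.0], [284.8, 163.5]]]
-2 [[[292.1, 225.3], [190.0, 207.6]], [[309.7, 217.3], [284.8, 163.6]]]
-4 [[[292.0, 226.1], [190.1, 207.7]], [[309.7, 219.8], [284.8, 163.9]]]
obs [[291.2, 224.8], [193.2, 207.8]] [[308.9, 212.4], [284.1, 162.6]]
screws [[ 0.62271209 -0.16028102  0.11444255]
 [ 0.60739334 -0.24735278  0.11347105]]
```

```bash
cat >> h.py <<'E'
def prof(f,A,B,n=9,hw=7):
    """perpendicular offset (px) of the bright shaft centre from predicted line A-B (3D), and end overshoot (px) along it"""
    a,b=proj(f,[A,B]);L=np.linalg.norm(b-a);e=(b-a)/L;nrm=np.array([-e[1],e[0]])
    g=f["img"].astype(np.float32)
    def samp(p):
        p=np.atleast_2d(p).astype(np.float32);return cv2.remap(g,p[:,0].copy(),p[:,1].copy(),cv2.INTER_CUBIC).reshape(-1,3)
    o=np.arange(-hw,hw+.01,.25);out=[]
    for k in np.linspace(.1,.92,n):
        c=samp(a+e*L*k+o[:,None]*nrm);bg=np.linspace(0,1,len(o))[:,None]*(c[-4:].mean(0)-c[:4].mean(0))+c[:4].mean(0)
        w=np.linalg.norm(c-bg,axis=1);w=np.where(w>.4*w.max(),w,0);out.append((w*o).sum()/w.sum())
    off=np.median(out[-3:]);q=np.arange(-8,8.01,.5);c=samp(b+e*q[:,None]+off*nrm)
    return nrm,np.round(out,2),np.c_[q,np.round(c.mean(1))].astype(float)
E
python3 - <<'E'
from h import *
d0=pickle.load(open("f0.pkl","rb"));d=pickle.load(open("f1.pkl","rb"))
tcp=np.array([.665,.0756,.098]);u=np.array([np.cos(np.radians(-99.95)),np.sin(np.radians(-99.95)),0])
r0=np.array(place(.4471,.0317,-1.6194,[(.15,0,.05),(.195,0,.05)]))
for n in("top","scene"):
    for nm,f,A,B in(("init",d0[n],*r0),("now",d[n],tcp+.03*u,tcp+.191*u)):
        nr,o,c=prof(f,A,B);print(n,nm,"normal",nr,"offs",o,"\n ",c[:,1].astype(int))
        dz=(proj(f,B+[0,0,.001])-proj(f,B))[0];dl=(proj(f,B+.001*u)-proj(f,B))[0];print("  px per mm: z.n",dz@nr,"z",dz,"along",dl)
E
```

```text
top init normal [-0.03754791  0.99929483] offs [1.56 1.52 1.22 1.36 1.47 1.48 1.57 1.34 1.56] 
  [104 104 104 106 107 107 106 104 102  97  87  81  87  97  95 101 122 140
 142 139 139 140 140 139 139 138 137 136 137 138 139 139 140]
  px per mm: z.n 0.016730997285867435 z [0.01031646 0.01713044] along [0.59105758 0.09874128]
top now normal [-0.1646659  0.9863494] offs [-0.39 -0.54 -0.64 -0.19 -0.38 -0.24  0.16 -0.07  0.24] 
  [160 153 156 167 169 164 163 161 163 163 163 162 162 162 160 152 136 125
 122 124 124 123 112 101 103 117 137 153 163 158 156 157 157]
  px per mm: z.n -0.12045321959577532 z [-0.02711014 -0.12664613] along [0.60023283 0.10020575]
scene init normal [-0.91302213  0.40791003] offs [2.26 1.54 2.05 1.67 1.4  1.74 2.58 2.24 1.22] 
  [114 114 113 113 112 110 110 111 113 116 118 122 125 131 136 142 146 149
 151 151 151 151 151 151 151 150 150 149 149 149 149 149 149]
  px per mm: z.n -0.07725630134729093 z [-0.07895656 -0.36612334] along [0.10963709 0.42444718]
scene now normal [-0.89987345  0.43615109] offs [ 1.07  1.84  0.34 -0.43 -0.37 -0.37 -0.27 -0.26 -0.3 ] 
  [154 154 154 153 154 155 156 156 157 156 153 147 138 130 124 122 121 122
 122 123 123 122 122 123 123 123 123 123 123 123 124 123 118]
  px per mm: z.n -0.1679389824907622 z [-0.00617409 -0.39778619] along [0.1646033  0.33961199]
```

Request:
move_arm([
  [0, 0.07, 0.3, 0, 0, 0, -1],
  [0, 0, 0.4, 0, 0, 0, -1],
  [0, 0, 0.4, 0, 0, 0, -1],
  [0, 0, 0.4, 0, 0, 0, -1],
  [0, 0, 0.45, 0, 0, 0, -1],
  [-0.3, 0, 0, 0, 0, 0, -1],
  [-0.4, 0, 0, 0, 0, 0, -1],
  [-0.4, 0, 0, 0, 0, 0, -1],
  [-0.4, 0, 0, 0, 0, 0, -1],
  [-0.4, 0, 0, 0, 0, 0, -1],
  [0, 0, 0, 0, 0, 0, -1],
  [0, 0, 0, 0, 0, 0, -1],
  [0, 0, 0, 0, 0, 0, -1],
  [0, 0, 0, 0, 0, 0, -1],
])

```text
time: 8.92
tool_pos: [0.6631, 0.057, 0.0803]
tool_rot: [0.0, 0.766, 0.643, 0.0]
contact_force: [-0.0, 0.5, -1.2]
gripper_width: 0.176
grasp_force: 59.8
```

Run:
```python
from h import *
from plant import manip
s=manip.state();m=tool(s)
d={n:manip.grab_frame(n) for n in("scene","top")};pickle.dump(d,open("f2.pkl","wb"))
u=-m[:,0];tip=s["tool_pos"]+.1905*u-[0,0,.0015]
j=place(.6157,-.2068,-1.7455,[(-.0471-.018,0,.078)])[0];e=np.array([np.cos(-1.7455),np.sin(-1.7455),0])
v=tip-j;print("tip rel mouth: along",v@e,"lat(left of e)",v@[-e[1],e[0],0],"z",v[2])
for n in d:
    nr,o,c=prof(d[n],s["tool_pos"]-[0,0,.0015]+.03*u,tip);print(n,nr,o)
t=cv2.resize(d["top"]["img"][195:255,225:380],None,fx=5,fy=5,interpolation=cv2.INTER_CUBIC)
sc=cv2.resize(d["scene"]["img"][150:270,270:370],None,fx=2.5,fy=2.5,interpolation=cv2.INTER_CUBIC)
o=np.zeros((600,775,3),np.uint8);o[:300]=t;o[300:,:250]=sc
cv2.imwrite("pics/m2.png",o)
```

```text
t 8.92 pos [0.6631 0.057  0.0803] xaxis yaw 80.06 zaxis [ 2.e-04  1.e-04 -1.e+00] F [-0.   0.5 -1.2] w 0.176 g 59.8
tip rel mouth: along -0.012402389736863613 lat(left of e) 0.001082241531141903 z 0.000783326374996049
scene [-0.90186709  0.43201361] [ 0.05 -0.49 -0.75  0.08 -0.74 -0.24 -0.4  -0.3  -2.  ]
top [-0.16451202  0.98637508] [-0.39 -0.73 -0.35 -0.41 -0.44 -0.04  0.73  0.34 -0.41]
```

View pics/m2.png

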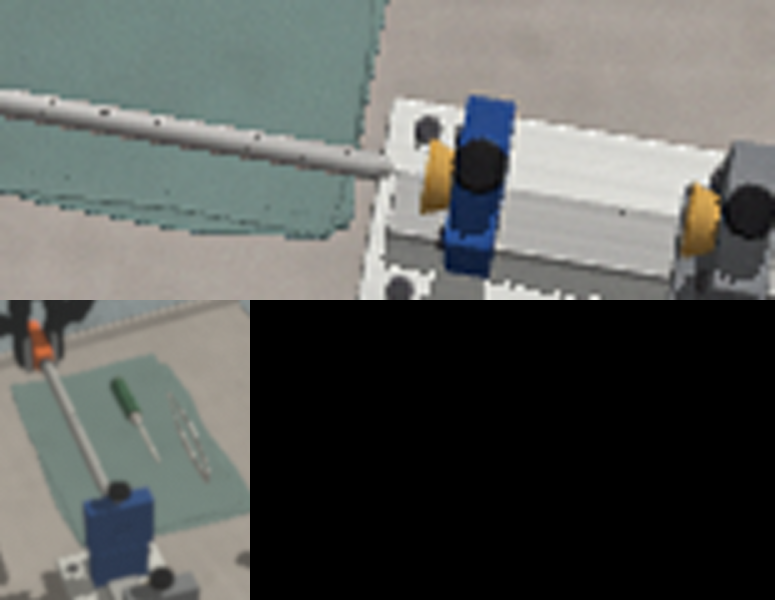

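The mouth centre is at about (426,178) and the shaft line extends to (428,177), so it is aligned to within about 0.5 mm. The far mouth at (690,220) lies on the line too. I'll advance slowly and watch the forces.

Request:
move_arm([
  [-0.2, -0.04, 0, 0, 0, 0, -1],
  [-0.2, 0, 0, 0, 0, 0, -1],
  [-0.2, 0, 0, 0, 0, 0, -1],
  [-0.2, 0, 0, 0, 0, 0, -1],
  [-0.2, 0, 0, 0, 0, 0, -1],
  [-0.2, 0, 0, 0, 0, 0, -1],
  [-0.2, 0, 0, 0, 0, 0, -1],
  [-0.2, 0, 0, 0, 0, 0, -1],
  [-0.2, 0, 0, 0, 0, 0, -1],
  [-0.2, 0, 0, 0, 0, 0, -1],
  [-0.2, 0, 0, 0, 0, 0, -1],
  [-0.2, 0, 0, 0, 0, 0, -1],
  [0, 0, 0, 0, 0, 0, -1],
])

```text
time: 10.1
tool_pos: [0.6585, 0.0329, 0.0802]
tool_rot: [0.0, 0.766, 0.643, -0.0]
contact_force: [-0.5, -0.1, -1.2]
gripper_width: 0.176
grasp_force: 59.8
```

Request:
move_arm([
  [-0.25, 0, 0, 0, 0, 0, -1],
  [-0.25, 0, 0, 0, 0, 0, -1],
  [-0.25, 0, 0, 0, 0, 0, -1],
  [-0.25, 0, 0, 0, 0, 0, -1],
  [-0.25, 0, 0, 0, 0, 0, -1],
  [-0.25, 0, 0, 0, 0, 0, -1],
  [-0.25, 0, 0, 0, 0, 0, -1],
  [-0.25, 0, 0, 0, 0, 0, -1],
  [-0.25, 0, 0, 0, 0, 0, -1],
  [-0.25, 0, 0, 0, 0, 0, -1],
  [0, 0, 0, 0, 0, 0, -1],
  [0, 0, 0, 0, 0, 0, -1],
])

```text
time: 11.1
tool_pos: [0.6542, 0.0085, 0.0802]
tool_rot: [-0.0, 0.766, 0.643, 0.0]
contact_force: [-0.2, 0.8, -1.6]
gripper_width: 0.176
grasp_force: 59.8
```

Run:
```python
from h import *
from plant import manip
s=manip.state();tool(s);print(np.round(s["ft_torque"],2))
```

```text
t 11.1 pos [0.6542 0.0085 0.0802] xaxis yaw 80.04 zaxis [ 0.e+00  1.e-04 -1.e+00] F [-0.2  0.8 -1.6] w 0.176 g 59.8
[ 0.1  -0.05 -0.04]
```

Request:
move_arm([
  [-0.3, 0, 0, 0, 0, 0, -1],
  [-0.3, 0, 0, 0, 0, 0, -1],
  [-0.3, 0, 0, 0, 0, 0, -1],
  [-0.3, 0, 0, 0, 0, 0, -1],
  [-0.3, 0, 0, 0, 0, 0, -1],
  [-0.3, 0, 0, 0, 0, 0, -1],
  [-0.3, 0, 0, 0, 0, 0, -1],
  [-0.3, 0, 0, 0, 0, 0, -1],
  [-0.3, 0, 0, 0, 0, 0, -1],
  [-0.3, 0, 0, 0, 0, 0, -1],
  [-0.3, 0, 0, 0, 0, 0, -1],
  [-0.3, 0, 0, 0, 0, 0, -1],
  [-0.3, 0, 0, 0, 0, 0, -1],
  [-0.3, 0, 0, 0, 0, 0, -1],
  [-0.3, 0, 0, 0, 0, 0, -1],
  [-0.3, 0, 0, 0, 0, 0, -1],
  [0, 0, 0, 0, 0, 0, -1],
])

```text
time: 12.52
tool_pos: [0.6458, -0.0392, 0.0802]
tool_rot: [0.0, 0.766, 0.643, -0.0]
contact_force: [1.4, -0.5, -1.4]
gripper_width: 0.176
grasp_force: 59.8
```

Run:
```python
from h import *
from plant import manip
s=manip.state();m=tool(s);print(np.round(s["ft_torque"],2))
d={n:manip.grab_frame(n) for n in("scene","top")};pickle.dump(d,open("f3.pkl","wb"))
t=cv2.resize(d["top"]["img"][195:270,275:390],None,fx=6.5,fy=6.5,interpolation=cv2.INTER_CUBIC)
cv2.imwrite("pics/t3.png",t)
```

```text
t 12.52 pos [ 0.6458 -0.0392  0.0802] xaxis yaw 80.02 zaxis [-0.e+00 -2.e-04 -1.e+00] F [ 1.4 -0.5 -1.4] w 0.176 g 59.8
[ 0.05  0.04 -0.03]
```

View pics/t3.png

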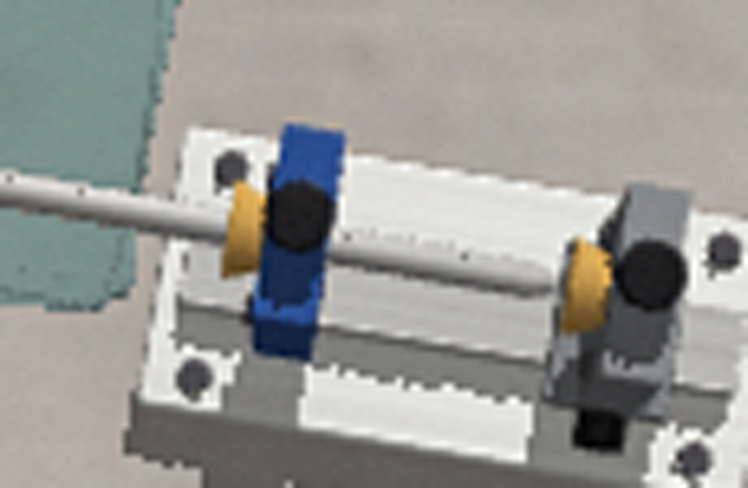

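Here the tip at (548,281) sits just short of the far mouth centre at (569,287). The line extends to about (569,285), so it is aligned with slight bias toward +x. I'll continue in.

Request:
move_arm([
  [-0.2, -0.04, 0, 0, 0, 0, -1],
  [-0.2, 0, 0, 0, 0, 0, -1],
  [-0.2, 0, 0, 0, 0, 0, -1],
  [-0.2, 0, 0, 0, 0, 0, -1],
  [-0.2, 0, 0, 0, 0, 0, -1],
  [-0.2, 0, 0, 0, 0, 0, -1],
  [-0.2, 0, 0, 0, 0, 0, -1],
  [-0.2, 0, 0, 0, 0, 0, -1],
  [-0.2, 0, 0, 0, 0, 0, -1],
  [-0.2, 0, 0, 0, 0, 0, -1],
  [0, 0, 0, 0, 0, 0, -1],
  [0, 0, 0, 0, 0, 0, -1],
])

```text
time: 13.62
tool_pos: [0.6421, -0.0583, 0.0802]
tool_rot: [0.0, 0.766, 0.643, 0.0]
contact_force: [0.6, 0.3, -1.6]
gripper_width: 0.172
grasp_force: 59.8
```

Run:
```python
from h import *
from plant import manip
s=manip.state();m=tool(s);print(np.round(s["ft_torque"],2))
```

```text
t 13.62 pos [ 0.6421 -0.0583  0.0802] xaxis yaw 80.05 zaxis [ 0.  0. -1.] F [ 0.6  0.3 -1.6] w 0.172 g 59.8
[ 0.09 -0.04 -0.04]
```

No contact; the tip is now in the far bush.

Request:
move_arm([
  [-0.2, 0, 0, 0, 0, 0, -1],
  [-0.2, 0, 0, 0, 0, 0, -1],
  [-0.2, 0, 0, 0, 0, 0, -1],
  [-0.2, 0, 0, 0, 0, 0, -1],
  [-0.2, 0, 0, 0, 0, 0, -1],
  [-0.2, 0, 0, 0, 0, 0, -1],
  [-0.2, 0, 0, 0, 0, 0, -1],
  [-0.2, 0, 0, 0, 0, 0, -1],
  [-0.2, 0, 0, 0, 0, 0, -1],
  [-0.2, 0, 0, 0, 0, 0, -1],
  [-0.2, 0, 0, 0, 0, 0, -1],
  [-0.2, 0, 0, 0, 0, 0, -1],
  [-0.2, 0, 0, 0, 0, 0, -1],
  [-0.1, 0, 0, 0, 0, 0, -1],
  [0, 0, 0, 0, 0, 0, -1],
  [0, 0, 0, 0, 0, 0, -1],
  [0, 0, 0, 0, 0, 0, -1],
  [0, 0, 0, 0, 0, 0, -1],
])

```text
time: 15.12
tool_pos: [0.6374, -0.0847, 0.0802]
tool_rot: [-0.0, 0.766, 0.643, 0.0]
contact_force: [-0.8, -0.9, -1.1]
gripper_width: 0.176
grasp_force: 59.8
```

Run:
```python
from h import *
from plant import manip
s=manip.state();m=tool(s);print(np.round(s["ft_torque"],2))
d={n:manip.grab_frame(n) for n in("scene","top")}
t=cv2.resize(d["top"]["img"][190:275,265:405],None,fx=4.2,fy=4.2,interpolation=cv2.INTER_CUBIC)[:,:590]
sc=cv2.resize(d["scene"]["img"][200:330,290:375],None,fx=4.2,fy=4.2,interpolation=cv2.INTER_CUBIC)
sc=sc[:546,:350]
o=np.zeros((600,800,3),np.uint8);tt=cv2.resize(t,(450,273));o[:273,:450]=tt;o[:546,450:800]=sc
cv2.imwrite("pics/f4.png",o)
```

```text
t 15.12 pos [ 0.6374 -0.0847  0.0802] xaxis yaw 80.06 zaxis [-0.e+00  1.e-04 -1.e+00] F [-0.8 -0.9 -1.1] w 0.176 g 59.8
[ 0.08 -0.02 -0.04]
```

View pics/f4.png

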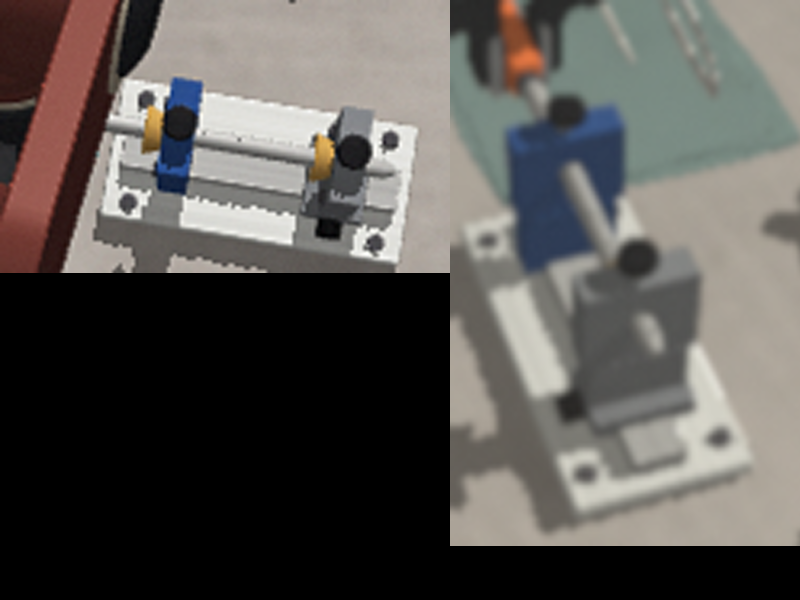

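The top view shows the tip at (400,172), beyond the grey block. The scene view shows it standing out of the back face at (655,345), with the handle well clear of the blue block. It protrudes about 16 mm and there is no side force, so I'm handing in.

```bash
python3 -c "
from plant import manip
print(manip.job_done())"
```

```text
the job is handed in; nothing more can be done
None
```

The rod is threaded through both bushes and held still by its handle. Its tip stands about 16 mm out of the grey block, the handle is about 38 mm clear of the blue bush's mouth, and side force is about 1 N (noise level); I handed in at about 15 s, and no verdict came back.

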